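# Find the full screw carton and pack it

### The arm

A 6-joint arm with a two-finger parallel gripper is mounted at the origin on the work surface. World frame = base frame: x ahead of the robot, y to its left, z up, the work surface at z = 0. Lengths are in mm, angles in rad, forces in N, time in s.
With the tool pointing down it reaches from about 425 to 1125 mm from the base axis. Payload 14.9 kg.
Tool frame: the origin (TCP) lies on the mounting face of the last link; the fingertips stand 191 mm ahead of it and the grasp point (between the pads) lies 172 mm ahead of it; z points along the fingers, y is the line along which they close (so a half turn about z gives the same grasp; the last joint's range is limited). The gripper opens to 91 mm and grips with 3 to 60 N. Pads are 32 mm wide; open, the fingers measure 118 mm over their backs; the gripper's body (76 mm by 178 mm) begins 60 mm behind the grasp point.
Start: joints at [1.305, 0.379, 1.734, -0, 1.028, -0.033], TCP at [161.499, 681.13, 404.732] pointing down, gripper open.
Joint ranges: [-2.77, 2.77], [-0.74, 2.19], [0, 2.66], [-1.06, 4.2], [0.31, 2.87], [-3.08, 3.08]. Speed limits (rad/s): [1.89, 1.89, 2.39, 3.14, 3.14, 3.14].

### API

Orientations are given as a 3x3 rotation matrix whose columns are the frame's x, y, z axes.
In Python, from cell import observe, vision, finish_job gives the robot as it stands.
- The arm moves only by the tool carry_out, never from a script. Its argument "moves" is a list of rows, each a list of 6 numbers: the shift along the world's x, y, z as a fraction of full scale, then the turn, a rotation vector about the world's x, y, z as a fraction of full scale. A call has 1 to 12 rows; each row shifts and turns the commanded pose from where the row before left it; what a row does not reach is not made up. Full scale, the value 1, is 0.03 m for a shift and 0.08 rad for a turn. A row lasts 1/10 s, in which the tool goes at most 50 mm and 8.59 degrees, less where a joint would pass 70% of its speed; a pose out of reach is approached as far as the arm can. A call with a number of a shift or a turn outside -1 to 1 is refused whole. A call with a gripper value outside its range is refused whole. "claw" is the closure in counts, from 0 (fully open) to 255 (shut), set as the call begins (left out, the last holds). The fingers move at their own pace and stop on an object; "force" is the grip in N (left out, the last holds). Time passes only in rows, so rows that do not move let the fingers close. It gives the time, the measured TCP pose, the force, the opening and the grip force at its end, in the units of the state.
- observe(): the state, without advancing time (a new reading comes with each control period).
- vision.snapshot(name): name is "side" or "top"; returns a dict with "img" (400x640x3 uint8, red, green, blue), "depth" (400x640 float32, mm along the optical axis (not along the pixel's ray), 0 where there is no reading), "fx", "fy", "cx", "cy" (pixels), "R" (3x3) and "t" (3): a world point X has camera coordinates R X + t. Camera axes: x right, y down, z forward; pixel columns grow to the right and rows downward; lengths in mm; the calibration is good to about 2 mm. A picture is of the moment at which its call begins.
- finish_job(): hands the job in; it is judged then, once.
The state is a dict: "t": time; "joints": joint angles; "joint_velocities": joint speeds; "joint_torque": joint torques, N m; "tool_pos": TCP position; "ee_rot": TCP orientation; "force": force on the tool from outside, world axes, zero at the start; "moment": the same for the moment, N m; "width": finger opening in mm; "gripper_force": force on a finger pad.
Only numpy, scipy, OpenCV 4.12 (cv2) and the standard library are available. Lean on these libraries where they do the work, as an engineer would, in place of code of your own. Each camera call takes 0.05 s, during which the arm holds its last target. There are 200 camera calls.

### The job

Of the three identical sealed cartons on the packing bench one is full of screws and the other two are nearly empty. Lift them to feel which one is the full one, and set it down upright on the floor of the open cardboard shipping tray, without dropping any carton. The two light cartons are to be left standing on the bench where they were.

Things in the scene. Friction and masses are not known exactly. Their poses are not given: they have to be found in the camera images.
- carton_a: one of three identical sealed cardboard cartons, square upright box 58 x 58 mm and 72 mm tall, a strip of paper tape over its top. Origin: centre of the underside, z up, x and y square to its sides. One of the three, any of them, is full of screws and weighs 450 to 670 g (weight of 4.4 to 6.6 N); the other two are nearly empty, 70 to 95 g (under 1 N). They look alike. Rigid walls, which can be gripped at 25 N.
- carton_b: one of three identical sealed cardboard cartons, square upright box 58 x 58 mm and 72 mm tall, a strip of paper tape over its top. Origin: centre of the underside, z up, x and y square to its sides. One of the three, any of them, is full of screws and weighs 450 to 670 g (weight of 4.4 to 6.6 N); the other two are nearly empty, 70 to 95 g (under 1 N). They look alike. Rigid walls, which can be gripped at 25 N.
- carton_c: one of three identical sealed cardboard cartons, square upright box 58 x 58 mm and 72 mm tall, a strip of paper tape over its top. Origin: centre of the underside, z up, x and y square to its sides. One of the three, any of them, is full of screws and weighs 450 to 670 g (weight of 4.4 to 6.6 N); the other two are nearly empty, 70 to 95 g (under 1 N). They look alike. Rigid walls, which can be gripped at 25 N.
- tray: the large open cardboard shipping tray, fixed to the bench, outside 210 (along its x) x 180 (along its y) x 45 mm high, walls and floor 5 mm thick, empty. Origin: centre of its underside, on the bench top (height 0); its inner floor is 5 mm higher. z up.
Mind the look-alikes: they are no part of the job. Leave any red look-alike of the carton_a alone. Leave any yellow look-alike of the carton_c alone.

How it is judged (in metres and radians):
On the way:
1. a carton has been lifted at least 25 mm off the bench (height (world z) of any of carton_a, carton_b, carton_c above 0.025 m), for 0.1 s.
At the end, for the whole second after the job is handed in: The full carton stands on the tray's floor inside its walls (underside at most 12 mm above the bench, within 10 degrees of upright, at rest, its weight of more than 3 N borne by the tray); the two light cartons stand upright within 10 degrees, at rest, within 60 mm of where each stood at the start (((x of carton_a in the frame of tray between -0.1 and 0.1 m and y of carton_a in the frame of tray between -0.085 and 0.085 m and z of carton_a in the frame of tray below 0.012 m and angle between each of carton_a, carton_b, carton_c's own z axis and vertical below 0.17 rad and contact force between carton_a and tray above 3 N and linear speed of each of carton_a, carton_b, carton_c below 0.02 m/s and distance of each of carton_b, carton_c from where it was at the start of the episode below 0.06 m) or (x of carton_b in the frame of tray between -0.1 and 0.1 m and y of carton_b in the frame of tray between -0.085 and 0.085 m and z of carton_b in the frame of tray below 0.012 m and angle between each of carton_b, carton_a, carton_c's own z axis and vertical below 0.17 rad and contact force between carton_b and tray above 3 N and linear speed of each of carton_b, carton_a, carton_c below 0.02 m/s and distance of each of carton_a, carton_c from where it was at the start of the episode below 0.06 m) or (x of carton_c in the frame of tray between -0.1 and 0.1 m and y of carton_c in the frame of tray between -0.085 and 0.085 m and z of carton_c in the frame of tray below 0.012 m and angle between each of carton_c, carton_a, carton_b's own z axis and vertical below 0.17 rad and contact force between carton_c and tray above 3 N and linear speed of each of carton_c, carton_a, carton_b below 0.02 m/s and distance of each of carton_a, carton_b from where it was at the start of the episode below 0.06 m))); the robot touches nothing.
It fails at once if a carton is dropped: let go with its underside more than 35 mm above the bench ((height (world z) of carton_a above 0.035 m and contact force between carton_a and the fingers below 0.05 N and contact force between carton_a and the arm below 0.05 N) or (height (world z) of carton_b above 0.035 m and contact force between carton_b and the fingers below 0.05 N and contact force between carton_b and the arm below 0.05 N) or (height (world z) of carton_c above 0.035 m and contact force between carton_c and the fingers below 0.05 N and contact force between carton_c and the arm below 0.05 N)).
It also fails if it takes over 67 s, if anything falls off the work surface, if the arm or the gripper's body presses on something with over 40 N, if the wrist force passes 120 N, or if a joint passes its speed limit or range.

## Working session

There is one attempt and no reset: what is moved stays moved. The work goes in short steps, Python scripts to look and compute and a tool call to move; the robot and the scene stay as the last step left them, time stands still between calls to the robot, and variables do not carry over. Pictures are saved under pics/ and viewed, at most 10 in all, crops included, and the job is handed in when it is done.

Besides the shell and the picture viewer there is one more tool, called after "Emit:" by a JSON object that holds its "method" and its "body". carry_out: Moves the arm, as the interface text tells. Shift numbers are shares of 0.03 m and turn numbers shares of 0.08 rad, none past 1 either way. Its arguments: {"type":"object","properties":{"moves":{"type":"array","items":{"type":"array","items":{"type":"number"}}},"claw":{"type":"number"},"force":{"type":"number"}},"required":["moves"]}

```bash
ls; mkdir -p pics; python3 - <<'E'
from cell import observe, vision
import cv2,numpy as np
for n in("top","side"):
    s=vision.snapshot(n); cv2.imwrite(f"pics/{n}0.png",s["img"][:,:,::-1]); np.savez(f"{n}0.npz",**s)
    print(n,s["fx"],s["cx"],s["cy"],s["R"],s["t"])
print(observe())
E
```

```text
pics
top 414.4329363285873 317.6397559413614 200.00000336431012 [[-0.0110524  -0.99946165  0.03089116]
 [-0.98392499  0.00536349 -0.17850169]
 [ 0.1782399  -0.03236746 -0.98345457]] [-54.50733061 482.12177295 764.84021865]
side 387.5087655136473 314.2124882031289 194.2765396226614 [[-0.95315665 -0.30187384  0.01909385]
 [-0.22264721  0.65747095 -0.71983343]
 [ 0.20474524 -0.69036522 -0.69388418]] [452.2345612  182.96322675 703.10298579]
{'t': 0.1, 'joints': array([ 1.30470004e+00,  3.79338555e-01,  1.73470594e+00, -5.06534109e-06,
        1.02849790e+00, -3.33023246e-02]), 'joint_velocities': array([ 0.00140079, -0.00047657, -0.00134447,  0.00159906, -0.00156582,
       -0.00221051]), 'joint_torque': array([ 5.19860641e-04, -7.65049696e+01, -4.35294056e+01,  6.52302266e-02,
        3.98466946e-02, -4.65778349e-07]), 'tool_pos': array([161.45250681, 680.95893236, 404.17418773]), 'ee_rot': array([[-9.73026235e-01,  2.30694354e-01, -2.45563474e-04],
       [ 2.30694483e-01,  9.73025803e-01, -9.17450819e-04],
       [ 2.72888726e-05, -9.49353855e-04, -9.99999549e-01]]), 'force': array([1.14543297, 0.25082759, 0.4854715 ]), 'moment': array([ 0.0018132 ,  0.01149087, -0.00960988]), 'gripper_force': 0.0, 'width': 91.3877339618128}
```

View pics/top0.png

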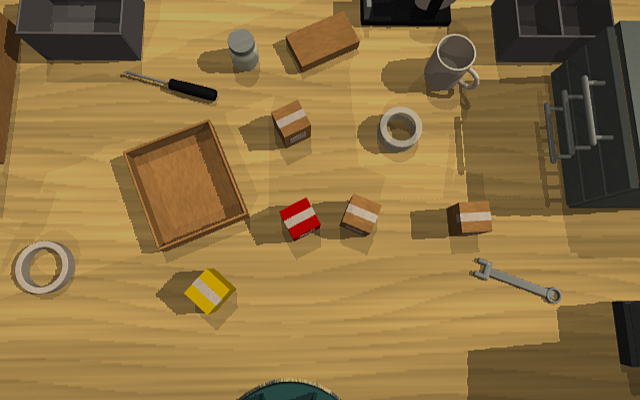

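View pics/side0.png

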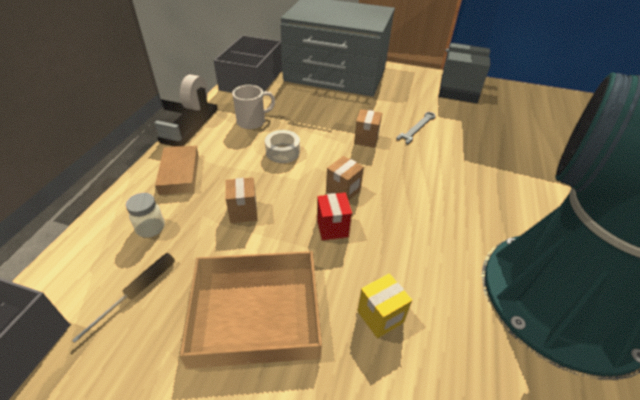

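The top view shows the brown cartons near pixels (291,120), (360,215) and (470,217), with the tray at (185,185). The red (300,218) and yellow (210,290) look-alikes are to be left alone. Next I measure the carton tops by depth and the tray by its rim.

```bash
cat > h.py <<'E'
import numpy as np,cv2
def cloud(s):
    v,u=np.mgrid[:400,:640]; z=s["depth"].astype(float)
    c=np.stack([(u-s["cx"])/s["fx"]*z,(v-s["cy"])/s["fy"]*z,z],-1)
    return (c-s["t"])@s["R"]
def rect(P,m):
    p=P[m][:,:2].astype(np.float32); return cv2.minAreaRect(p),len(p)
def find(s,boxes,lo,hi):
    P=cloud(s); Z=P[...,2]; out={}
    for k,(u,v,r) in boxes.items():
        m=np.zeros(Z.shape,np.uint8); m[v-r:v+r,u-r:u+r]=1
        m=(m>0)&(Z>lo)&(Z<hi)&(s["depth"]>0)
        n,l,st,_=cv2.connectedComponentsWithStats(m.astype(np.uint8))
        m=l==1+np.argmax(st[1:,4]); out[k]=(rect(P,m),np.median(Z[m]))
    return out
E
python3 - <<'E'
from h import *
s=dict(np.load("top0.npz"))
for k,v in find(s,dict(P=(291,120,30),Q=(360,215,24),R=(470,217,30),red=(300,218,24)),64,80).items(): print(k,v)
print(find(s,dict(tray=(185,185,75)),38,52))
E
```

```text
P ((((639.352783203125, -6.4150543212890625), (60.97869110107422, 59.71024703979492), 27.07830810546875), 889), np.float64(71.89710942725264))
Q ((((451.8771057128906, -139.81930541992188), (59.375709533691406, 60.46717071533203), 66.33934020996094), 962), np.float64(71.76554641833292))
R ((((443.7103271484375, -355.00531005859375), (59.66883087158203, 60.15609359741211), 2.448493003845215), 969), np.float64(71.95072632147729))
red ((((444.4902648925781, -23.13372802734375), (60.36001968383789, 58.016754150390625), 26.598674774169922), 966), np.float64(71.8355179993168))
{'tray': ((((518.0647583007812, 202.0640869140625), (211.93479919433594, 180.96832275390625), 22.492231369018555), 1211), np.float64(43.917232498810364))}
```

Emit:
{"method": "carry_out", "body": {"moves": [[0.66,-0.95,-0.09,0,0,-0.45],[0.66,-0.95,-0.09,0,0,-0.45],[0.66,-0.95,-0.09,0,0,-0.45],[0.66,-0.95,-0.09,0,0,-0.45],[0.66,-0.95,-0.09,0,0,-0.45],[0.66,-0.95,-0.09,0,0,-0.45],[0.66,-0.95,-0.09,0,0,-0.45],[0.66,-0.95,-0.09,0,0,-0.45],[0.66,-0.95,-0.09,0,0,-0.45],[0.66,-0.95,-0.09,0,0,-0.45],[0.66,-0.95,-0.09,0,0,-0.45],[0.66,-0.95,-0.09,0,0,-0.45]], "claw": 0}}

```text
t: 1.3
tool_pos: [399.6, 337.8, 372.1]
ee_rot: [[-0.786, 0.618, -0.0], [0.618, 0.786, -0.0], [0.0, -0.0, -1.0]]
force: [0.2, 0.5, -0.3]
width: 90.9
gripper_force: 0.0
```

Emit:
{"method": "carry_out", "body": {"moves": [[0.66,-0.95,-0.09,0,0,-0.45],[0.66,-0.95,-0.09,0,0,-0.45],[0.66,-0.95,-0.09,0,0,-0.45],[0.66,-0.95,-0.09,0,0,-0.45],[0.66,-0.95,-0.09,0,0,-0.45],[0.66,-0.95,-0.09,0,0,-0.45],[0.66,-0.95,-0.09,0,0,-0.45],[0.66,-0.95,-0.09,0,0,-0.45],[0.66,-0.95,-0.09,0,0,-0.45],[0.66,-0.95,-0.09,0,0,-0.45],[0,0,0,0,0,0],[0,0,0,0,0,0]]}}

```text
t: 2.5
tool_pos: [597.0, 53.7, 344.9]
ee_rot: [[-0.518, 0.855, -0.001], [0.855, 0.518, 0.0], [0.0, -0.001, -1.0]]
force: [-0.2, 0.3, 0.4]
width: 91.5
gripper_force: 0.0
```

Emit:
{"method": "carry_out", "body": {"moves": [[0.7,-1,0,0,0,-0.45],[0.7,-1,0,0,0,-0.45],[0,0,-0.8,0,0,0],[0,0,-0.8,0,0,0],[0,0,-0.8,0,0,0],[0,0,-0.8,0,0,0],[0,0,-0.8,0,0,0],[0,0,-0.37,0,0,0],[0,0,0,0,0,0]]}}

```text
t: 3.4
tool_pos: [638.3, -5.1, 213.0]
ee_rot: [[-0.457, 0.889, -0.003], [0.889, 0.457, 0.0], [0.001, -0.002, -1.0]]
force: [-0.3, -0.9, 0.4]
width: 91.2
gripper_force: 0.0
```

Emit:
{"method": "carry_out", "body": {"moves": [[0,0,0,0,0,0],[0,0,0,0,0,0],[0,0,0,0,0,0],[0,0,0,0,0,0],[0,0,0,0,0,0],[0,0,0,0,0,0],[0,0,0,0,0,0],[0,0,0,0,0,0]], "claw": 255, "force": 22}}

```text
t: 4.2
tool_pos: [639.3, -5.9, 214.8]
ee_rot: [[-0.456, 0.89, 0.0], [0.89, 0.456, -0.0], [-0.0, 0.0, -1.0]]
force: [-1.6, 0.4, 7.1]
width: 58.1
gripper_force: 22.0
```

Emit:
{"method": "carry_out", "body": {"moves": [[0,0,0.25,0,0,0],[0,0,0.25,0,0,0],[0,0,0.25,0,0,0],[0,0,0.25,0,0,0],[0,0,0,0,0,0],[0,0,0,0,0,0],[0,0,0,0,0,0],[0,0,0,0,0,0],[0,0,0,0,0,0]]}}

```text
t: 5.1
tool_pos: [639.0, -5.9, 243.9]
ee_rot: [[-0.456, 0.89, -0.0], [0.89, 0.456, 0.0], [0.0, -0.0, -1.0]]
force: [-0.7, 0.4, -1.0]
width: 58.2
gripper_force: 22.0
```

```bash
python3 - <<'E'
from cell import observe, vision
for i in range(6):
    vision.snapshot("side"); o=observe(); print(o["t"],o["force"].round(2),o["tool_pos"].round(1),o["gripper_force"],o["width"])
E
```

```text
5.15 [ 0.01 -0.44 -0.23] [639.   -5.9 244. ] 21.99946878477931 58.24494245290235
5.2 [ 0.26  0.38 -0.98] [639.1  -5.8 244. ] 21.99953282251954 57.817733955666874
5.25 [-0.1   0.25 -1.13] [639.1  -5.9 244.1] 21.999356243759394 58.21179598953971
5.3 [ 0.21 -0.05 -0.74] [639.1  -5.9 244.1] 21.99952645227313 57.93378442395809
5.35 [-0.15 -0.3  -1.54] [639.1  -5.9 244.2] 21.9992857798934 58.05334060745371
5.4 [-0.15 -0.07 -1.02] [639.1  -5.9 244.2] 21.999452747404575 58.11972478884736
```

Fz is about −1 N, so carton P is light. I put it back down.

Emit:
{"method": "carry_out", "body": {"moves": [[0,0,-0.25,0,0,0],[0,0,-0.25,0,0,0],[0,0,-0.25,0,0,0],[0,0,-0.25,0,0,0],[0,0,0,0,0,0],[0,0,0,0,0,0],[0,0,0,0,0,0]]}}

```text
t: 6.1
tool_pos: [639.0, -5.9, 213.9]
ee_rot: [[-0.456, 0.89, -0.0], [0.89, 0.456, 0.0], [0.0, -0.0, -1.0]]
force: [0.7, -0.3, -1.0]
width: 57.7
gripper_force: 22.0
```

Emit:
{"method": "carry_out", "body": {"moves": [[0,0,0,0,0,0],[0,0,0,0,0,0],[0,0,0,0,0,0],[0,0,0,0,0,0],[0,0,0,0,0,0],[0,0,0,0,0,0],[0,0,0,0,0,0]], "claw": 0}}

```text
t: 6.8
tool_pos: [639.1, -5.9, 214.2]
ee_rot: [[-0.456, 0.89, 0.0], [0.89, 0.456, -0.0], [-0.0, 0.0, -1.0]]
force: [-0.3, 0.3, -0.5]
width: 91.1
gripper_force: 0.0
```

Emit:
{"method": "carry_out", "body": {"moves": [[0,0,0.85,0,0,0],[0,0,0.85,0,0,0],[0,0,0.85,0,0,0],[0,0,0.85,0,0,0],[-0.78,-0.56,0,0,0,-1],[-0.78,-0.56,0,0,0,-1],[-0.78,-0.56,0,0,0,-1],[-0.78,-0.56,0,0,0,-1],[-0.78,-0.56,0,0,0,-1],[-0.78,-0.56,0,0,0,-1],[-0.78,-0.56,0,0,0,-1],[-0.78,-0.56,0,0,0,-1]]}}

```text
t: 8.0
tool_pos: [450.9, -140.8, 316.3]
ee_rot: [[0.168, 0.986, 0.0], [0.986, -0.168, -0.0], [-0.0, 0.0, -1.0]]
force: [0.4, 0.3, -0.3]
width: 91.4
gripper_force: 0.0
```

Emit:
{"method": "carry_out", "body": {"moves": [[0,0,0,0,0,-1],[0,0,0,0,0,-1],[0,0,0,0,0,-1],[0,0,-0.3,0,0,-0.08],[0,0,0,0,0,0],[0,0,0,0,0,0]]}}

```text
t: 8.6
tool_pos: [451.8, -140.2, 306.8]
ee_rot: [[0.399, 0.917, -0.001], [0.917, -0.399, 0.0], [-0.0, -0.001, -1.0]]
force: [0.2, -0.0, -0.0]
width: 91.0
gripper_force: 0.0
```

Yaw is −23.5°, so Q is lined up. I descend and grip.

Emit:
{"method": "carry_out", "body": {"moves": [[0,0,-0.7,0,0,0],[0,0,-0.7,0,0,0],[0,0,-0.7,0,0,0],[0,0,-0.7,0,0,0],[0,0,-0.3,0,0,0],[0,0,0,0,0,0]]}}

```text
t: 9.2
tool_pos: [451.7, -140.2, 213.4]
ee_rot: [[0.4, 0.916, -0.002], [0.916, -0.4, 0.001], [-0.0, -0.002, -1.0]]
force: [0.4, -0.1, 0.1]
width: 91.1
gripper_force: 0.0
```

Emit:
{"method": "carry_out", "body": {"moves": [[0,0,0,0,0,0],[0,0,0,0,0,0],[0,0,0,0,0,0],[0,0,0,0,0,0],[0,0,0,0,0,0],[0,0,0,0,0,0],[0,0,0,0,0,0],[0,0,0,0,0,0]], "claw": 255, "force": 24}}

```text
t: 10.0
tool_pos: [452.1, -140.3, 214.7]
ee_rot: [[0.401, 0.916, 0.0], [0.916, -0.401, -0.0], [0.0, 0.0, -1.0]]
force: [-1.4, 0.1, 7.7]
width: 57.9
gripper_force: 24.0
```

Emit:
{"method": "carry_out", "body": {"moves": [[0,0,0.25,0,0,0],[0,0,0.25,0,0,0],[0,0,0.25,0,0,0],[0,0,0.25,0,0,0],[0,0,0,0,0,0],[0,0,0,0,0,0],[0,0,0,0,0,0],[0,0,0,0,0,0],[0,0,0,0,0,0]]}}

```text
t: 10.9
tool_pos: [451.8, -140.2, 244.0]
ee_rot: [[0.401, 0.916, -0.0], [0.916, -0.401, 0.0], [-0.0, -0.001, -1.0]]
force: [-0.3, -0.0, -5.4]
width: 57.8
gripper_force: 24.0
```

```bash
python3 - <<'E'
from cell import observe, vision
for i in range(4):
    vision.snapshot("side"); o=observe(); print(o["t"],o["force"].round(2),o["tool_pos"].round(1),o["gripper_force"],o["width"])
E
```

```text
10.95 [ 0.9  -0.43 -5.99] [ 451.8 -140.3  244. ] 23.999110870063305 57.92922516836587
11.0 [-0.54  1.21 -5.22] [ 451.8 -140.3  244.1] 23.998993411660194 57.83453610136182
11.05 [ 0.21  0.21 -6.09] [ 451.9 -140.3  244.1] 23.99906611070037 58.17147732826051
11.1 [ 0.59 -0.42 -5.57] [ 451.9 -140.2  244.2] 23.999309688806534 58.02153654668469
```

Q reads about −5.6 N, so it's the full one. I carry it over the tray, above the red look-alike.

Emit:
{"method": "carry_out", "body": {"moves": [[0,0,0.3,0,0,0],[0,0,0.5,0,0,0],[0,0,0.5,0,0,0],[0,0,0.5,0,0,0],[0,0,0.5,0,0,0],[0,0,0.5,0,0,0],[0,0,0.3,0,0,0],[0,0,0,0,0,0]]}}

```text
t: 11.9
tool_pos: [452.1, -140.4, 338.6]
ee_rot: [[0.401, 0.916, 0.002], [0.916, -0.401, -0.001], [0.0, 0.002, -1.0]]
force: [0.7, 0.2, -5.4]
width: 58.3
gripper_force: 24.0
```

Emit:
{"method": "carry_out", "body": {"moves": [[0.06,0.3,0,0,0,0.5],[0.12,0.6,0,0,0,0.5],[0.12,0.6,0,0,0,0.5],[0.12,0.6,0,0,0,0.5],[0.12,0.6,0,0,0,0.5],[0.12,0.6,0,0,0,0.5],[0.12,0.6,0,0,0,0.5],[0.12,0.6,0,0,0,0.5],[0.12,0.6,0,0,0,0.5],[0.12,0.6,0,0,0,0.5]]}}

```text
t: 12.9
tool_pos: [485.8, 32.1, 336.3]
ee_rot: [[0.009, 1.0, -0.002], [1.0, -0.009, 0.0], [0.0, -0.002, -1.0]]
force: [-0.1, 0.3, -6.1]
width: 58.1
gripper_force: 24.0
```

Emit:
{"method": "carry_out", "body": {"moves": [[0.12,0.6,0,0,0,0.5],[0.12,0.6,0,0,0,0.5],[0.12,0.6,0,0,0,0.5],[0.12,0.6,0,0,0,0.5],[0.12,0.6,0,0,0,0.5],[0.12,0.6,0,0,0,0.5],[0.12,0.6,0,0,0,0.5],[0.12,0.6,0,0,0,0.5],[0.12,0.6,0,0,0,0.5],[0.1,0.3,0,0,0,0.5],[0,0,0,0,0,0],[0,0,0,0,0,0]]}}

```text
t: 14.1
tool_pos: [521.3, 201.6, 336.9]
ee_rot: [[-0.378, 0.926, -0.001], [0.926, 0.378, -0.0], [-0.0, -0.001, -1.0]]
force: [0.9, -0.5, -5.3]
width: 57.6
gripper_force: 24.0
```

Emit:
{"method": "carry_out", "body": {"moves": [[-0.1,0,-0.3,0,0,0],[0,0,-0.6,0,0,0],[0,0,-0.6,0,0,0],[0,0,-0.6,0,0,0],[0,0,-0.6,0,0,0],[0,0,-0.5,0,0,0],[0,0,-0.3,0,0,0],[0,0,-0.2,0,0,0],[0,0,-0.1,0,0,0],[0,0,-0.07,0,0,0],[0,0,0,0,0,0],[0,0,0,0,0,0]]}}

```text
t: 15.3
tool_pos: [518.7, 201.8, 221.5]
ee_rot: [[-0.378, 0.926, 0.001], [0.926, 0.378, 0.0], [-0.0, 0.001, -1.0]]
force: [-0.4, -0.4, -5.5]
width: 57.8
gripper_force: 24.0
```

Still hanging free. I ease down to contact.

Emit:
{"method": "carry_out", "body": {"moves": [[0,0,-0.02,0,0,0],[0,0,-0.02,0,0,0],[0,0,-0.02,0,0,0],[0,0,0,0,0,0],[0,0,0,0,0,0],[0,0,0,0,0,0]]}}

```text
t: 15.9
tool_pos: [518.6, 201.8, 219.7]
ee_rot: [[-0.378, 0.926, 0.0], [0.926, 0.378, 0.0], [0.0, 0.0, -1.0]]
force: [-2.9, -1.5, 6.3]
width: 58.0
gripper_force: 24.0
```

It's on the floor. I release and rise.

Emit:
{"method": "carry_out", "body": {"moves": [[0,0,0,0,0,0],[0,0,0,0,0,0],[0,0,0,0,0,0],[0,0,0,0,0,0],[0,0,0,0,0,0],[0,0,0,0,0,0],[0,0,0,0,0,0]], "claw": 0}}

```text
t: 16.6
tool_pos: [518.5, 201.7, 219.3]
ee_rot: [[-0.378, 0.926, 0.0], [0.926, 0.378, -0.0], [-0.0, -0.0, -1.0]]
force: [-1.3, -0.2, 0.1]
width: 91.6
gripper_force: 0.0
```

Emit:
{"method": "carry_out", "body": {"moves": [[0,0,0.4,0,0,0],[0,0,0.8,0,0,0],[0,0,0.8,0,0,0],[0,0,0.8,0,0,0],[0,0,0.8,0,0,0],[0,0,0.8,0,0,0],[0,0,0.8,0,0,0],[0,0,0.8,0,0,0],[0,0,0,0,0,0],[0,0,0,0,0,0]]}}

```text
t: 17.6
tool_pos: [518.3, 201.7, 400.1]
ee_rot: [[-0.378, 0.926, 0.001], [0.926, 0.378, 0.0], [-0.0, 0.001, -1.0]]
force: [-0.1, -1.6, -0.9]
width: 91.2
gripper_force: 0.0
```

```bash
python3 - <<'E'
from cell import observe, vision
from h import *
for n in("top","side"):
    s=vision.snapshot(n); cv2.imwrite(f"pics/{n}1.png",s["img"][:,:,::-1])
    if n=="top":
        print(find(s,dict(P=(291,120,30),R=(470,217,30)),64,80))
o=observe();print(o["t"],o["width"],o["tool_pos"])
E
```

```text
{'P': ((((638.8568115234375, -6.388919830322266), (60.73601531982422, 59.38136291503906), 26.155393600463867), 893), np.float64(71.89298050565115)), 'R': ((((443.7592468261719, -355.52117919921875), (59.89541244506836, 60.93534851074219), 2.2543296813964844), 964), np.float64(71.97664007212057))}
17.7 90.85452877958751 [518.14839363 201.62051323 398.74993463]
```

View pics/side1.png

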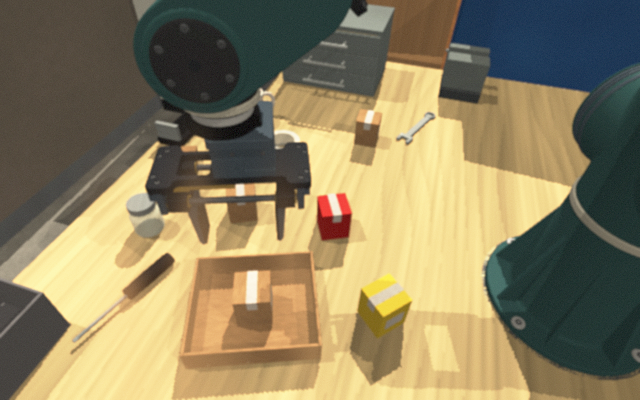

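The carton stands upright in the tray at (253,295). The other two, near (241,205) and (368,128), haven't moved, and the gripper is clear. I hand in.

```bash
python3 -c "
from cell import finish_job
print(finish_job())"
```

```text
the job is handed in; nothing more can be done
None
```

The full carton (about 5.6 N when lifted) is upright on the tray floor and the job is handed in at about 18 s; I lifted one light carton (about 1 N) and set it back within 1 mm, left the third untouched, and no verdict came back.

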